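# Push a fossil tray down the photo-scanning lane

### The job

Push the blue specimen tray with the fingers into the lane between the two chequered scale rails and on down it, until the whole tray stands between the two yellow lines, square to the lane; then leave it and take the hand clear. The rails are calibrated, so neither the tray nor the hand may touch them, and the tray must stay flat on the lane floor: do not lift it, and do not touch the ammonite lying on it. Leave the jar, the cup and the bone fragment alone.

Things in the scene. Friction and masses are not known exactly. Their poses are not given: they have to be found in the camera images.
- lane: fixed flat grey lane floor, a 4 mm thick sheet on the black bench, 420 mm long and 140 mm wide. Origin on the bench surface, on the lane's centre line; +x runs along the lane in the direction of travel (roughly to the robot's left), y across it, z up. The sheet spans x = -220 to +200 mm. The open entry part without rails is x = -220 to -60 mm; from x = -60 to +200 mm it is flanked by the rails. The sheet's top is 4 mm above the bench. There is no end stop
- rail_left: fixed aluminium guide rail with black and white squares along its top, 260 mm long, 12 mm thick, 20 mm tall (top 24 mm above the bench). Origin at the centre of its underside, which is x = 70 mm, y = +62 mm in the lane's frame. Axes as the lane's. The clear width between the two rails is 112 mm
- rail_right: the other rail, the same, at y = -62 mm in the lane's frame
- bay: the stopping place: two yellow lines painted across the lane floor between the rails, with 120 mm clear between them. Origin on the lane's centre line midway between the lines, on the floor sheet; axes as the lane's. It lies 20 to 110 mm down the lane from the lane's origin, differently each time. Flat, nothing to bump into
- tray: loose blue specimen tray, a box 100 mm long (its x), 90 mm wide (its y) and 60 mm tall with upright flat sides, filled with dark foam to 52 mm and a rim 8 mm high and 5 mm thick round the top; about 0.3 to 0.65 kg. Origin at the centre of its underside. It starts on the open entry part, short of the rails, somewhat off centre and up to about 10 degrees askew; its x axis points roughly down the lane. It slides with ordinary dry friction and stops when no longer pushed
- ammonite: loose brown fossil disc 52 mm across and 17 mm high lying on the tray's foam about at its middle (top about 69 mm above the tray's underside). Origin at the centre of its underside
- jar: loose jar with yellow cap, 56 mm across, 90 mm tall, standing on the bench on the lane's -y side (away from the robot). Origin at the centre of its underside
- cup: loose white cup, 64 mm across the rim, 55 mm tall, standing on the bench on the lane's +y side (towards the robot). Origin at the centre of its underside
- bone: loose brown bone fragment 60 x 35 x 29 mm lying on the bench on the lane's -y side, near the entry. Origin at the centre of its underside
Not all that is in view belongs to the job. Several things have the shape of the tray; the one meant has the colours described above.

How it is judged:
On the way:
1. the whole tray is in the lane between the rails (x of tray in the frame of lane above -0.01 m and y of tray in the frame of lane between -0.012 and 0.012 m), for 0.1 s.
At the end, for the whole second after the job is handed in: The tray stands at rest, flat on the lane floor between the rails, its centre within 12 mm of midway between the yellow lines and of the centre line, within 0.12 rad of square to the lane, the ammonite still on it; jar, cup and bone within 20 mm of where they were (x of tray in the frame of bay between -0.012 and 0.012 m and y of tray in the frame of lane between -0.012 and 0.012 m and angle between the x axis of tray and the x axis of lane, either way round below 0.12 rad and angle between tray's own z axis and vertical below 0.05 rad and height (world z) of tray below 0.009 m and linear speed of tray below 0.01 m/s and horizontal distance between ammonite and tray below 0.03 m and z of ammonite in the frame of tray between 0.045 and 0.06 m and distance of each of jar, cup, bone from where it was at the start of the episode below 0.02 m); the robot touches nothing.
It fails at once if something touched a rail (contact force between any of rail_left, rail_right and anything else above 0.3 N).
It fails at once if the tray was lifted or tipped (height (world z) of tray above 0.014 m or angle between tray's own z axis and vertical above 0.15 rad).
It fails at once if the ammonite was touched by the robot (contact force between ammonite and the fingers above 0.3 N or contact force between ammonite and the arm above 0.3 N).
It fails at once if a bystander was disturbed (distance of any of jar, cup, bone from where it was at the start of the episode above 0.02 m).
It also fails if it takes over 72 s, if anything falls off the work surface, if the arm or the gripper's body presses on something with over 40 N, if the wrist force passes 120 N, or if a joint passes its speed limit or range.

### The arm

A 6-joint arm with a two-finger parallel gripper is mounted at the origin on the work surface. World frame = base frame: x ahead of the robot, y to its left, z up, the work surface at z = 0. Lengths are in m, angles in rad, forces in N, time in s.
With the tool pointing down it reaches from about 0.375 to 0.975 m from the base axis. Payload 3.8 kg.
Tool frame: the origin (TCP) lies midway between the tips of the shut fingers; the grasp point (between the pads) lies 19 mm behind it; z points along the fingers, y is the line along which they close (so a half turn about z gives the same grasp; the last joint's range is limited). The gripper opens to 88 mm and grips with 3 to 60 N. Pads are 18 mm wide; open, the fingers measure 123 mm over their backs; the gripper's body (75 mm by 187 mm) begins 45 mm behind the grasp point.
Start: joints at [1.217, 0.264, 1.604, -0, 1.274, -0.037], TCP at [0.21, 0.641, 0.216] pointing down, gripper open.
Joint ranges: [-2.63, 2.63], [-0.94, 2.18], [0.31, 2.57], [-1.31, 4.45], [0, 2.66], [-2.55, 2.55]. Speed limits (rad/s): [2.57, 2.57, 3.14, 3.14, 3.14, 3.14].

### API

Orientations are given as a rotation vector (axis times angle).
In Python, from cell import manip, inverse_kinematics, cams, order gives the robot as it stands. Calls block until the motion is done:
- manip.move_pose(position, orientation): joint-space move of the TCP to a pose.
- manip.move_linear(position, rate=0.15, rot=None): straight line of the TCP; rot=None keeps the orientation; rate is the mean speed in m/s.
- manip.set_joints(angles): joint-space move.
- manip.set_gripper(opening, force=None): finger opening in m; force is the grip in N (None keeps the last); returns when the fingers have stopped.
- manip.dwell(seconds).
- inverse_kinematics(position, orientation): joint angles nearest the present ones, or None.
- manip.state(): the state.
- cams.capture(name): name is "scene" or "top" or "wrist"; returns a dict with "image" (384x512x3 uint8, blue, green, red), "z_map" (384x512 float32, m along the optical axis (not along the pixel's ray), 0 where there is no reading), "intrinsics" (3x3 intrinsics, pixels), "position" and "orientation" of the camera in the world; the wrist camera has in their place "T_tool_cam" (4x4, takes a point from camera to tool coordinates, whose origin is the TCP and whose axes are the flange's). Camera axes: x right, y down, z forward; pixel columns grow to the right and rows downward; lengths in m; the calibration is good to about 2 mm. A picture is of the moment at which its call begins: read the wrist's pose just before it.
A pose or a line that the arm cannot do raises manip.IKError and nothing moves.
- order.close_job(): hands the job in; it is judged then, once.
The state is a dict: "clock": time; "joint_pos": joint angles; "joint_velocities": joint speeds; "tau": joint torques, N m; "tool_pos": TCP position; "tcp_rot": TCP orientation; "contact_force": force on the tool from outside, world axes, zero at the start; "moment": the same for the moment, N m; "gripper_width": finger opening in m; "grasp_force": force on a finger pad.
Only numpy, scipy, OpenCV 4.12 (cv2) and the standard library are available. Lean on these libraries where they do the work, as an engineer would, in place of code of your own. Each camera call takes 0.05 s, during which the arm holds its last target. There are 200 camera calls.

## Working session

There is one attempt and no reset: what is moved stays moved. The work goes in short steps, each a Python script; the robot and the scene stay as the last script left them, time stands still between calls to the robot, and variables do not carry over. Pictures are saved under pics/ and viewed, at most 10 in all, crops included, and the job is handed in when it is done.

```bash
ls; mkdir -p pics; python3 - <<'E'
from cell import manip,cams
import cv2,numpy as np
for n in ["scene","top"]:
    c=cams.capture(n); cv2.imwrite(f"pics/{n}0.png",c["image"]); np.savez(f"{n}0.npz",**c)
    print(n,c["intrinsics"],c["position"],c["orientation"],(c["z_map"]>0).mean())
s=manip.state();print(s["clock"],s["tool_pos"],s["tcp_rot"],s["contact_force"])
E
```

```text
pics
scene [[446.80318246   0.         260.96694593]
 [  0.         446.80318246 189.73420414]
 [  0.           0.           1.        ]] [ 1.55024997 -0.05865575  0.7484488 ] [-1.64397505 -1.62625602  0.82886194] 0.9962107340494791
top [[402.3107534    0.         251.56645735]
 [  0.         402.3107534  188.11769295]
 [  0.           0.           1.        ]] [ 0.50496575 -0.02763562  0.94729921] [-2.1532494   2.20156934 -0.14042827] 0.9960581461588541
0.1 [0.2100277  0.64076943 0.21501124] [-0.49544761 -3.10187268  0.00313689] [-0.52731672 -0.55401809  0.02895285]
```

View pics/top0.png

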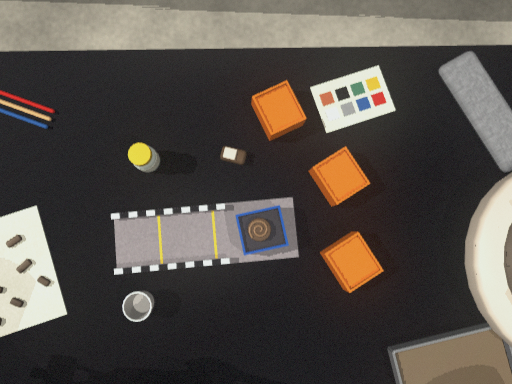

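View pics/scene0.png

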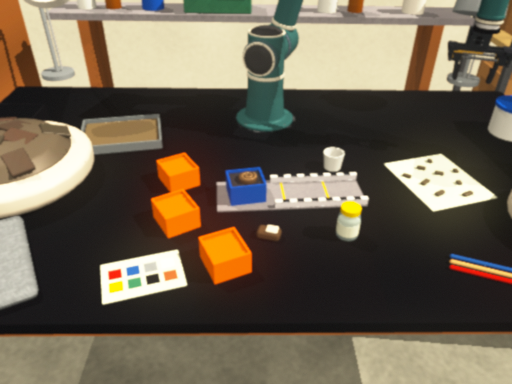

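The job's tray is the blue one with the brown spiral at top image (262,230) and scene (246,186). The orange boxes at top (278,110), (339,176) and (352,261) have the same shape but the wrong colour, so they are decoys. I'll measure everything and save an enlarged crop to confirm the tray.

```bash
cat > h.py <<'E'
import cv2,numpy as np
from scipy.spatial.transform import Rotation as R
def ray(c,uv,z):
    uv=np.atleast_2d(np.asarray(uv,float)); d=np.c_[uv,np.ones(len(uv))]@np.linalg.inv(c["intrinsics"]).T
    d=d@R.from_rotvec(c["orientation"]).as_matrix().T; p=np.asarray(c["position"])
    return (p+d*((z-p[2])/d[:,2])[:,None])[:,:2]
def cloudz(c):
    h,w=c["z_map"].shape; u,v=np.meshgrid(np.arange(w),np.arange(h))
    d=np.stack([u,v,np.ones_like(u)],-1)@np.linalg.inv(c["intrinsics"]).T*c["z_map"][...,None]
    return d@R.from_rotvec(c["orientation"]).as_matrix().T+c["position"]
def px(m): return np.argwhere(m)[:,::-1]
def tray(c,ang0):
    hsv=cv2.cvtColor(c["image"],cv2.COLOR_BGR2HSV); P=cloudz(c)
    m=(abs(hsv[...,0].astype(int)-113)<14)&(hsv[...,1]>130)&(hsv[...,2]>50)&(P[...,2]>.055)&(P[...,2]<.075)
    n,l,s,_=cv2.connectedComponentsWithStats(m.astype(np.uint8),connectivity=8); m=l==1+s[1:,4].argmax()
    q=ray(c,px(m),.064); (cx,cy),sz,a=cv2.minAreaRect((q*1000).astype(np.float32))
    a=np.radians(a); a=ang0+(a-ang0+np.pi/4)%(np.pi/2)-np.pi/4
    return np.array([cx,cy])/1000,a,sz,m
def lane(c):
    hsv=cv2.cvtColor(c["image"],cv2.COLOR_BGR2HSV)
    roi=np.zeros(hsv.shape[:2],bool); roi[195:285,100:305]=1
    w=(hsv[...,2]>200)&(hsv[...,1]<40)&roi
    # white squares: split at the image row of the lane middle
    q=px(w); up=q[:,1]<238; out=[]
    for s in (up,~up):
        g=ray(c,q[s],.024); vx,vy,x0,y0=cv2.fitLine(g.astype(np.float32),cv2.DIST_HUBER,0,.001,.001).ravel()
        d=np.array([vx,vy])*np.sign(vy); o=np.array([x0,y0]); t=(g-o)@d; out.append((d,o,o+d*t.min(),o+d*t.max(),len(g)))
    y=(abs(hsv[...,0].astype(int)-27)<8)&(hsv[...,1]>110)&roi
    n,l,s,_=cv2.connectedComponentsWithStats(y.astype(np.uint8)); k=1+np.argsort(-s[1:,4])[:2]
    Y=[ray(c,px(l==i),.004).mean(0) for i in k]
    return out,Y
E
python3 - <<'E'
from h import *
c=dict(np.load("top0.npz")); out,Y=lane(c)
for o in out: print([np.round(v,4) for v in o], "ang",np.arctan2(o[0][1],o[0][0]))
print("Y",Y,np.linalg.norm(Y[0]-Y[1]))
d=out[0][0]+out[1][0]; d/=np.linalg.norm(d); n=np.array([-d[1],d[0]])
print("gap",(out[1][1]-out[0][1])@n)
p,a,sz,m=tray(c,np.arctan2(d[1],d[0])); print("tray",p,a,sz,m.sum())
mid=(Y[0]+Y[1])/2; r=(out[0][1]+out[1][1])/2
print("lane dir",d,np.arctan2(d[1],d[0]),"bay lat",(mid-r)@n,"tray rel bay",(p-mid)@d,"tray lat",(p-r)@n,"skew",a-np.arctan2(d[1],d[0]))
print("squares rel mid",[((e-mid)@d).round(4) for o in out for e in o[2:4]])
cv2.imwrite("pics/crop0.png",cv2.resize(c["image"][190:290,100:310],None,fx=3.8,fy=3.8,interpolation=cv2.INTER_CUBIC))
P=cloudz(c)
for nm,uv in dict(jar=(143,155),cup=(138,306),bone=(233,156)).items(): q=P[uv[1],uv[0]]; print(nm,q,(q[:2]-mid)@d,(q[:2]-r)@n)
E
```

```text
[array([-0.0701,  0.9975], dtype=float32), array([0.5544, 0.1432], dtype=float32), array([0.5634, 0.014 ]), array([0.5453, 0.2716]), np.int64(289)] ang 1.6409926
[array([-0.0699,  0.9976], dtype=float32), array([0.4308, 0.1356], dtype=float32), array([0.4399, 0.0052]), array([0.4219, 0.2634]), np.int64(321)] ang 1.6407117
Y [array([0.48916569, 0.16483655]), array([0.49829458, 0.03908738])] 0.12608009730374478
gap 0.12379216
tray [ 0.50680634 -0.0686679 ] 1.762587085135018 (88.12004852294922, 98.81564331054688) 335
lane dir [-0.06999845  0.9975471 ] 1.6408521 bay lat 0.001472540731874876 tray rel bay -0.17112663517730134 tray lat 0.00037224324576478056 skew 0.12173499143842381
squares rel mid [np.float64(-0.0926), np.float64(0.1656), np.float64(-0.0928), np.float64(0.166)]
jar [0.67247296 0.18340707 0.09031055] 0.06873361475054897 -0.18253287710069724
cup [0.34201343 0.21289658 0.00898061] 0.12128244474595401 0.14505184456160694
bone [ 0.67819233 -0.00850072  0.02866139] -0.12310379425789757 -0.1748049623235646
```

View pics/crop0.png

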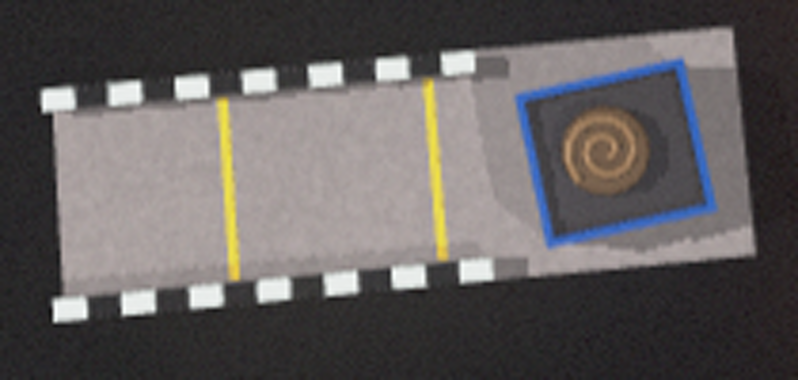

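The crop shows the blue-rimmed tray with dark foam and the spiral ammonite, centred at crop (617,152). This is the right tray. It is about 7° askew, nearly centred and 171 mm short of the bay. I'll go in behind it with two fingers half open and square to the lane, push a little, then look again.

```bash
cat >> h.py <<'E'
D=np.array([-0.07,0.99755]); N=np.array([-D[1],D[0]]); MID=np.array([0.49373,0.10196])
c_=dict(np.load("top0.npz")); o_,_=lane(c_); r_=(o_[0][1]+o_[1][1])/2
MID=MID-N*((MID-r_)@N)   # onto the rails' centre line
def W(s,l,z): return [*(MID+D*s+N*l),z]
def rot(sgn,yaw=0):
    x=np.array([*D,0])*sgn; z=np.array([0,0,-1.]); M=np.c_[x,np.cross(z,x),z]
    return (R.from_euler("z",yaw)*R.from_matrix(M)).as_rotvec()
def look(name=None):
    from cell import cams
    c=cams.capture("top"); p,a,sz,m=tray(c,np.arctan2(D[1],D[0]))
    if name: cv2.imwrite(f"pics/{name}.png",c["image"])
    print("tray s %.4f l %.4f skew %.3f"%((p-MID)@D,(p-MID)@N,a-np.arctan2(D[1],D[0])),np.round(sz,1),m.sum())
    return c
E
python3 - <<'E'
from h import *; from cell import manip,inverse_kinematics as ik
for sg in (1,-1):
    print(sg,[None if (q:=ik(W(s,0,z),rot(sg))) is None else np.round(q,2) for s,z in ((-.29,.2),(-.28,.035),(-.05,.035))])
E
```

```text
1 [array([-0.39,  0.04,  1.89,  0.  ,  1.21, -0.46]), array([-0.38,  0.2 ,  2.04,  0.  ,  0.89, -0.45]), array([ 0.05,  0.13,  2.13,  0.  ,  0.88, -0.02])]
-1 [None, None, None]
```

```bash
python3 - <<'E'
from h import *; from cell import manip
r=rot(1)
manip.set_gripper(.044); manip.move_pose(W(-.285,0,.2),r)
manip.move_linear(W(-.285,0,.035),rate=.1)
s=manip.state(); f0=s["contact_force"]; print(s["clock"],s["gripper_width"],s["tool_pos"],f0)
look()
for x in (-.24,-.225,-.212):
    manip.move_linear(W(x,0,.035),rate=.04); s=manip.state(); print(x,s["clock"],np.round(s["contact_force"]-f0,2)); 
c=look("p1")
E
```

```text
5.7583 0.043932653519444746 [ 0.51576467 -0.18248607  0.03572946] [ 0.42458107 -0.16329555 -0.35243778]
tray s -0.1710 l 0.0004 skew 0.122 [88.1 98.8] 334
-0.24 7.0833 [-0.32  0.29 -0.03]
-0.225 7.6083 [-0.98 -0.15  0.25]
-0.212 8.0833 [-0.59  1.14  0.92]
tray s -0.1327 l -0.0055 skew -0.004 [87.8 61. ] 169
```

View pics/p1.png

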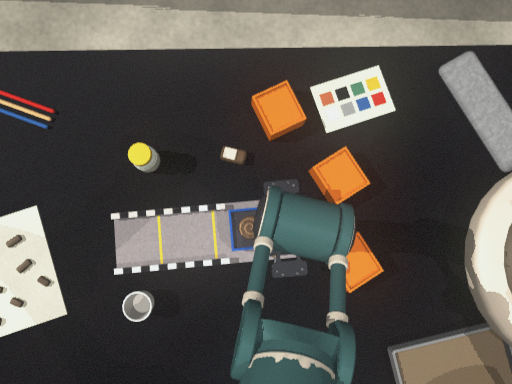

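The top view shows the tray's front edge at about (231,231). It is now square and 5.5 mm off towards -y, 8 mm short of the rails at (225,207) and (226,262). I'll push on with a slight diagonal, which two-finger sticking contact should carry, to bring it back towards the centre line.

```bash
python3 - <<'E'
from h import *; from cell import manip
for x,l in ((-.187,.003),(-.162,.006)):
    manip.move_linear(W(x,l,.035),rate=.03); s=manip.state(); print(x,s["clock"],np.round(s["contact_force"],2)); look()
E
```

```text
-0.187 9.125 [ 0.04 -0.23  0.74]
tray s -0.0979 l -0.0029 skew -0.085 [43.8 88.8] 140
-0.162 10.1667 [ 0.76 -0.22  0.36]
tray s -0.0648 l 0.0005 skew -0.081 [30.6 88.6] 122
```

The arm hides part of the tray, so the rectangle fit is doubtful. I'll measure the front edge and the sides directly.

```bash
cat >> h.py <<'E'
def edges(c):
    *_,m=tray(c,1.64); q=ray(c,px(m),.064)-MID; s,l=q@D,q@N
    b=np.round(l/.0025); f=np.array([(l[b==k].mean(),s[b==k].max()) for k in np.unique(b) if (b==k).sum()>0 and abs(k*.0025-l.mean())<.035])
    k=np.polyfit(f[:,0],f[:,1],1)
    b=np.round(s/.0025); e=np.array([(s[b==j].mean(),l[b==j].min(),l[b==j].max()) for j in np.unique(b)])
    print("front s %.4f slope(skew) %.3f"%(np.median(f[:,1]),-k[0])); print(np.round(e*1000,1).tolist())
E
python3 - <<'E'
from h import *
from cell import cams
c=cams.capture("top"); edges(c); cv2.imwrite("pics/p2.png",cv2.resize(c["image"][180:290,100:310],None,fx=3.8,fy=3.8,interpolation=cv2.INTER_CUBIC))
E
```

```text
front s -0.0538 slope(skew) 0.004
[[-82.1, -42.5, -40.3], [-79.2, -42.7, -40.5], [-77.0, -42.9, -40.7], [-74.9, -43.1, -41.0], [-72.7, -43.3, -41.2], [-70.2, -41.4, 41.2], [-68.0, -41.6, 43.1], [-65.3, -42.0, 42.9], [-62.5, -42.2, 42.7], [-59.7, -42.4, 42.5], [-56.8, -42.6, 44.2], [-55.0, -42.8, 44.0], [-53.1, -43.0, 41.7]]
```

View pics/p2.png

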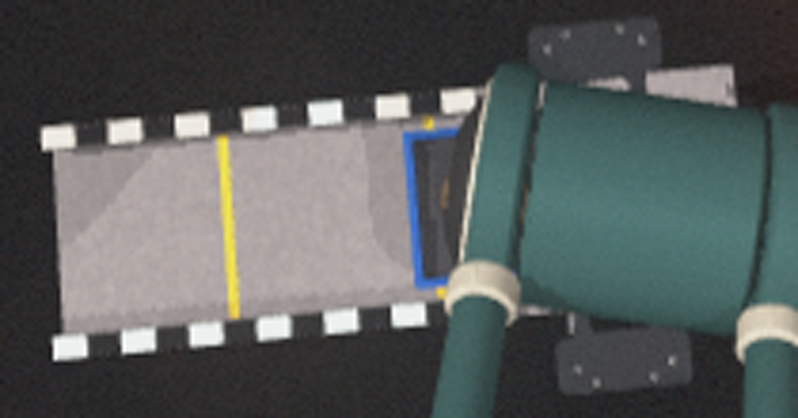

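The crop shows the tray between the rails with its front edge at crop (410,210). It is square (skew 0.004) and centred to about 0.5 mm. I'll push straight on.

```bash
python3 - <<'E'
from h import *; from cell import manip,cams
for x in (-.11,-.0595):
    manip.move_linear(W(x,.006,.035),rate=.04); print(x,manip.state()["clock"]); edges(cams.capture("top"))
manip.move_linear(W(-.12,.006,.035),rate=.06); manip.move_linear(W(-.16,.006,.2),rate=.15); manip.move_linear(W(-.3,0,.25),rate=.2)
c=look(); edges(c); cv2.imwrite("pics/p3.png",cv2.resize(c["image"][180:290,100:310],None,fx=3.8,fy=3.8,interpolation=cv2.INTER_CUBIC))
E
```

```text
-0.11 11.7167Traceback (most recent call last):
  File "<stdin>", line 3, in <module>
  File "h.py", line 46, in edges
    *_,m=tray(c,1.64); q=ray(c,px(m),.064)-MID; s,l=q@D,q@N
         ~~~~^^^^^^^^
  File "h.py", line 15, in tray
    n,l,s,_=cv2.connectedComponentsWithStats(m.astype(np.uint8),connectivity=8); m=l==1+s[1:,4].argmax()
                                                                                        ~~~~~~~~~~~~~~^^
ValueError: attempt to get argmax of an empty sequence
```

The arm now hides the tray completely from above. I'll push to just short of the target, back off and look.

```bash
python3 - <<'E'
from h import *; from cell import manip,cams
manip.move_linear(W(-.062,.006,.035),rate=.04)
manip.move_linear(W(-.12,.006,.035),rate=.06); manip.move_linear(W(-.16,.006,.2),rate=.15); manip.move_linear(W(-.3,0,.25),rate=.2)
print(manip.state()["clock"])
c=look(); cv2.imwrite("pics/p3.png",cv2.resize(c["image"][180:290,100:310],None,fx=3.8,fy=3.8,interpolation=cv2.INTER_CUBIC))
E
```

```text
16.4083
tray s -0.0029 l 0.0008 skew -0.001 [88.2 99.7] 359
```

View pics/p3.png

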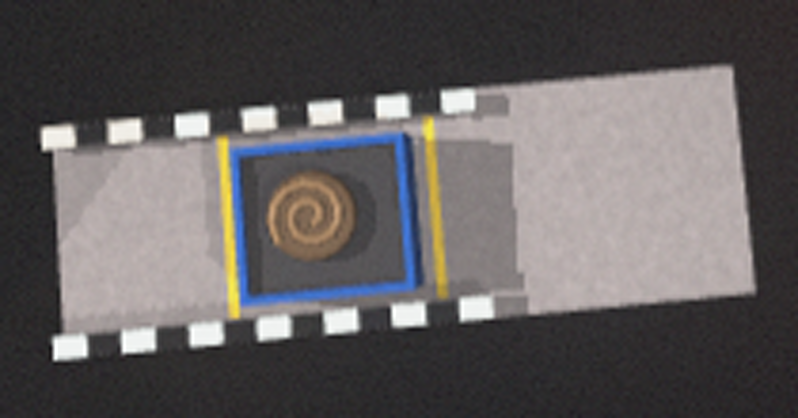

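The tray stands between the yellow lines at crop (228,225) and (436,205). It is 3 mm short of the middle, 1 mm off the centre line and square, and the hand is clear. The front edge looks close to the left line only because of parallax at rim height. I'll hand it in.

```bash
python3 -c "
from cell import order
print(order.close_job())"
```

```text
the job is handed in; nothing more can be done
None
```

The tray stands in the bay about 3 mm short of midway, 1 mm off the centre line and square to the lane, with the ammonite still on it and the hand clear; the job is handed in, but no verdict was returned.

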